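Lay out the measuring station

TASK

Set up the measuring station: put the orange nest in the middle of the black turntable and stand the blue-topped steel master upright in the middle of the nest. Stand the green cup upright on the worktop midway between the centres of the turntable and the steel parts tray, and the red cup upright on the worktop straight across on the other side of the turntable, in line with the tray and turntable and just as far from the turntable as the green cup. Leave the yellow-topped master, the barcode scanner and the tweezers where they are.

Things in the scene. Friction and masses are not known exactly. Their poses are not given: they have to be found in the camera images.
- turntable: low round black turntable fixed to the worktop, 100 mm diameter, 12 mm high, flat top with a thin grey circle; origin at the centre of its underside, z up; its height above the table is 12 mm everywhere
- parts_tray: small steel tray full of silver turned parts, in a black frame, fixed to the worktop, 146 mm (its x) by 116 mm (its y) outside, 35 mm high; it stands beside the turntable, to its left or right, centres 245 to 260 mm apart, the tray's own y axis lying along the line through both centres; origin at the centre of its underside, z up
- nest: orange plastic nest, a round disc of 56 mm diameter, 16 mm thick, flat top with a thin white circle, 60 g; origin at the centre of its underside, z up; loose
- master_blue: steel gauge cylinder standing upright, 30 mm diameter, 40 mm high, 0.2 kg, its top and uppermost 10 mm blue; origin at the centre of its underside, z up; this is the one to use
- master_yellow: steel gauge cylinder standing upright, 30 mm diameter, 40 mm high, 0.2 kg, its top and uppermost 10 mm yellow; origin at the centre of its underside, z up; not needed, it stays where it is
- cup_green: green plastic sample cup, open at the top, 60 mm diameter at the rim tapering to 56 mm at the foot, 45 mm high, wall 3 mm, 60 g; it stands upright; origin at the centre of its underside, z up; for good parts
- cup_red: red plastic sample cup, open at the top, 60 mm diameter at the rim tapering to 56 mm at the foot, 45 mm high, wall 3 mm, 60 g; it stands upright; origin at the centre of its underside, z up; for rejected parts
- scanner: black hand-held barcode scanner lying at the far side, handle 45 mm wide and 32 mm high, head 66 mm wide and 45 mm high, about 180 mm long along its y; origin at the centre of its underside, z up (some 5 mm from mid-length); it stays where it is
- tweezers: steel tweezers with a blue end lying flat at the far left, 120 mm long along its x, 9 mm wide, 8 mm high; origin at the centre of its underside, z up; they stay where they are
Things that resemble listed ones, but are neither listed nor needed, are in the scene too. Leave any white look-alike of the master_blue alone. There is more than one size of the nest; the job needs the smaller.

How it is judged (in metres and radians):
At the end, for the whole second after the job is handed in: Nest flat on turntable, blue-topped master upright on nest, each centred within 8 mm; both cups upright on the worktop, within 15 mm of the tray-turntable line, centres 108-145 mm from the turntable's: green also 108-145 mm from the tray's, red over 340 mm from it; all released, at rest (horizontal distance between nest and turntable below 0.008 m and height (world z) of nest between 0.008 and 0.016 m and angle between each of nest, master_blue, cup_green, cup_red's own z axis and vertical below 0.08 rad and horizontal distance between master_blue and nest below 0.008 m and height (world z) of master_blue between 0.024 and 0.032 m and x of cup_green in the frame of parts_tray between -0.015 and 0.015 m and horizontal distance between cup_green and turntable between 0.108 and 0.145 m and height (world z) of each of cup_green, cup_red below 0.005 m and x of cup_red in the frame of parts_tray between -0.015 and 0.015 m and horizontal distance between cup_red and turntable between 0.108 and 0.145 m and horizontal distance between cup_green and parts_tray between 0.108 and 0.145 m and horizontal distance between cup_red and parts_tray above 0.34 m and linear speed of each of nest, master_blue, cup_green, cup_red below 0.02 m/s and angular speed of each of nest, master_blue, cup_green, cup_red below 0.2 rad/s); the robot touches nothing.
It fails at once if the yellow-topped master moved more than 20 mm (distance of master_yellow from where it was at the start of the episode above 0.02 m).
It fails at once if the barcode scanner moved more than 20 mm (distance of scanner from where it was at the start of the episode above 0.02 m).
It fails at once if the tweezers moved more than 20 mm (distance of tweezers from where it was at the start of the episode above 0.02 m).
It also fails if it takes over 112 s, if anything falls off the work surface, if the arm or the gripper's body presses on something with over 40 N, if the wrist force passes 120 N, or if a joint passes its speed limit or range.

ROBOT

A 6-joint arm with a two-finger parallel gripper is mounted at the origin on the work surface. World frame = base frame: x ahead of the robot, y to its left, z up, the work surface at z = 0. Lengths are in mm, angles in rad, forces in N, time in s.
With the tool pointing down it reaches from about 275 to 750 mm from the base axis. Payload 10.2 kg.
Tool frame: the origin (TCP) lies midway between the tips of the shut fingers; the grasp point (between the pads) lies 19 mm behind it; z points along the fingers, y is the line along which they close (so a half turn about z gives the same grasp; the last joint's range is limited). The gripper opens to 85 mm and grips with 20 to 120 N. Pads are 22 mm wide; open, the fingers measure 114 mm over their backs; the gripper's body (76 mm by 85 mm) begins 54 mm behind the grasp point. The pads swing forward as they close: fully open they stand 13 mm farther back than shut.
Start: joints at [0.988, 0.313, 1.498, -0, 1.331, -0.223], TCP at [184.859, 491.384, 231.294] pointing down, gripper open.
Joint ranges: [-2.94, 2.94], [-0.97, 2.17], [0.19, 2.56], [-1.23, 4.37], [0.02, 3.11], [-2.88, 2.88]. Speed limits (rad/s): [2.39, 2.39, 3.01, 3.14, 3.14, 3.14].

INTERFACE

Orientations are given as a unit quaternion [w, x, y, z].
In Python, from rig import ctrl gives the robot as it stands.
- The arm moves only by the tool send_rows, never from a script. Its argument "targets" is a list of rows, each a list of 7 numbers: the closure, from -1 (fully open) to 1 (shut), so that 0 is half open, then the shift along the tool's x, y, z in m, then the turn, a rotation vector about the tool's x, y, z in rad. In form: [[claw, dx, dy, dz, ax, ay, az], ...]. A call has exactly 10 rows; each row shifts and turns the commanded pose from where the row before left it, along the tool's axes as they then stand; what a row does not reach is not made up. A row lasts 1/8 s, in which the tool goes at most 62.5 mm and 10.7 degrees, less where a joint would pass 70% of its speed; a pose out of reach is approached as far as the arm can. A call with a gripper value outside its range is refused whole. The fingers move at their own pace and stop on an object; "squeeze" is the grip in N (left out, the last holds). Time passes only in rows, so rows that do not move let the fingers close, or fill a call up. It gives the time, the measured TCP pose, the force, the opening and the grip force at its end, in the units of the state.
- ctrl.sense(): the state, without advancing time (a new reading comes with each control period).
- ctrl.capture(name): name is "scene" or "top"; returns a dict with "img" (400x640x3 uint8, red, green, blue), "camera_matrix" (3x3 intrinsics, pixels), "k1" (the pictures are not rectified: a ray, as slopes to the right and down, at radius r is drawn at 1 + k1 r^2 times it, then the intrinsics apply), "R" (3x3) and "t" (3): a world point X has camera coordinates R X + t. Camera axes: x right, y down, z forward; pixel columns grow to the right and rows downward; lengths in mm; the calibration is good to about 2 mm. A picture is of the moment at which its call begins. There is no depth.
- ctrl.finish_job(): hands the job in; it is judged then, once.
Trained networks look in a picture, given as the dict that the camera call returned (one of the last four; its "shot" number tells which), for a name from the list of things; names that differ only in an ending like _2 or _b are one class to them, and where a whole thing is asked for, a point or a joint stands for the part that bears it (a point fixed in the world has none). Each returns a list of dicts, best first, with "score" (0 to 1); they miss things now and then, are a little off and sometimes report something else, mostly with a low value. They report only what shows in the picture. A call takes as long as a camera call. They do not tell look-alikes from the thing itself.
- ctrl.boxes_of(query, picture): "extent" ([left, top, width, height] in pixels, round what is visible of it).
- ctrl.landmark_of(query, picture): "point" ([column, row] in pixels: a listed point, or the origin of a listed thing).
The state is a dict: "time_s": time; "joints": joint angles; "dq": joint speeds; "tau": joint torques, N m; "eef_pos": TCP position; "ee_rot": TCP orientation; "force": force on the tool from outside, world axes, zero at the start; "wrist_torque": the same for the moment, N m; "grip_width": opening from 0.0 (shut) to 1.0 (fully open); "grip_force": force on a finger pad.
Only numpy, scipy, OpenCV 4.12 (cv2) and the standard library are available. Lean on these libraries where they do the work, as an engineer would, in place of code of your own. Each camera call takes 0.05 s, during which the arm holds its last target. There are 200 camera calls.

## Working session

There is one attempt and no reset: what is moved stays moved. The work goes in short steps, Python scripts to look and compute and a tool call to move; the robot and the scene stay as the last step left them, time stands still between calls to the robot, and variables do not carry over. Pictures are saved under pics/ and viewed, at most 14 in all, crops included, and the job is handed in when it is done.

Besides the shell and the picture viewer there is one more tool, called after "Request:" by a JSON object that holds its "op" and its "data", one argument or row to a line. send_rows: Moves the arm, as the interface text tells. Its arguments: {"type":"object","properties":{"targets":{"type":"array"},"squeeze":{"type":"number"}},"required":["targets"]}

```bash
mkdir -p pics; ls
cat > h.py <<'E'
import numpy as np,cv2
from rig import ctrl
def ray(p,px):
    K=p["camera_matrix"];d=np.array([[(px[0]-K[0][2])/K[0][0],(px[1]-K[1][2])/K[1][1]]])
    u=d.copy()
    for _ in range(30): u=d/(1+p["k1"]*(u**2).sum())
    R=np.array(p["R"]);t=np.array(p["t"]).ravel()
    return -R.T@t, R.T@np.array([u[0,0],u[0,1],1])
def at(p,px,z):
    c,r=ray(p,px); return c+r*(z-c[2])/r[2]
def proj(p,X):
    c=np.array(p["R"])@np.array(X,float)+np.array(p["t"]).ravel(); u=c[:2]/c[2]; u=u*(1+p["k1"]*(u@u))
    K=p["camera_matrix"]; return [K[0][0]*u[0]+K[0][2],K[1][1]*u[1]+K[1][2]]
def save(p,n,img=None): cv2.imwrite(f"pics/{n}.png",cv2.cvtColor(p["img"] if img is None else img,cv2.COLOR_RGB2BGR))
E
python3 - <<'E'
from h import *
N=["turntable","parts_tray","nest","master_blue","master_yellow","cup_green","cup_red","scanner","tweezers"]
for n in ["scene","top"]:
    p=ctrl.capture(n); save(p,n+"0"); print(n,np.round(ray(p,(320,200))[0]),p["k1"])
    for q in N:
        for d in ctrl.landmark_of(q,p)[:5]: 
            print(q,round(d["score"],2),np.round(d["point"]),np.round(at(p,d["point"],0)[:2]))
E
```

```text
pics
scene [ 956. -617.  865.] -0.016156435952893147
turntable 0.69 [293. 277.] [ 586. -131.]
parts_tray 0.91 [355. 204.] [601. 127.]
parts_tray 0.19 [393. 273.] [768. -12.]
nest 0.82 [301. 140.] [351. 273.]
nest 0.59 [316. 113.] [323. 405.]
nest 0.39 [354. 206.] [603. 121.]
master_blue 0.7 [258. 196.] [377.  31.]
master_blue 0.63 [271. 216.] [445. -10.]
master_yellow 0.51 [156. 279.] [ 332. -286.]
master_yellow 0.31 [231. 249.] [ 423. -137.]
cup_green 0.63 [293. 173.] [408. 147.]
cup_green 0.22 [230. 249.] [ 420. -139.]
cup_red 0.61 [230. 250.] [ 421. -141.]
scanner 0.57 [388. 274.] [759. -21.]
scanner 0.18 [294. 170.] [401. 159.]
tweezers 0.69 [415. 202.] [724. 209.]
top [ 369.   40. 1123.] -0.08862770074746833
turntable 0.7 [387. 189.] [ 574. -127.]
parts_tray 0.93 [287. 175.] [602. 126.]
nest 0.8 [220. 277.] [341. 283.]
nest 0.73 [173. 274.] [344. 404.]
nest 0.35 [288. 173.] [608. 125.]
master_blue 0.55 [341. 236.] [452. -14.]
master_blue 0.43 [323. 259.] [394.  31.]
master_yellow 0.51 [450. 287.] [ 332. -285.]
cup_green 0.95 [268. 256.] [397. 167.]
cup_red 0.93 [392. 246.] [ 431. -139.]
scanner 0.61 [343. 119.] [756. -14.]
tweezers 0.48 [250. 128.] [727. 229.]
```

Run:
```python
import cv2
a=cv2.imread("pics/top0.png")[70:330,140:480]; cv2.imwrite("pics/top0c.png",cv2.resize(a,(780,596),interpolation=cv2.INTER_CUBIC))
```

```text
(no output)
```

View pics/top0c.png

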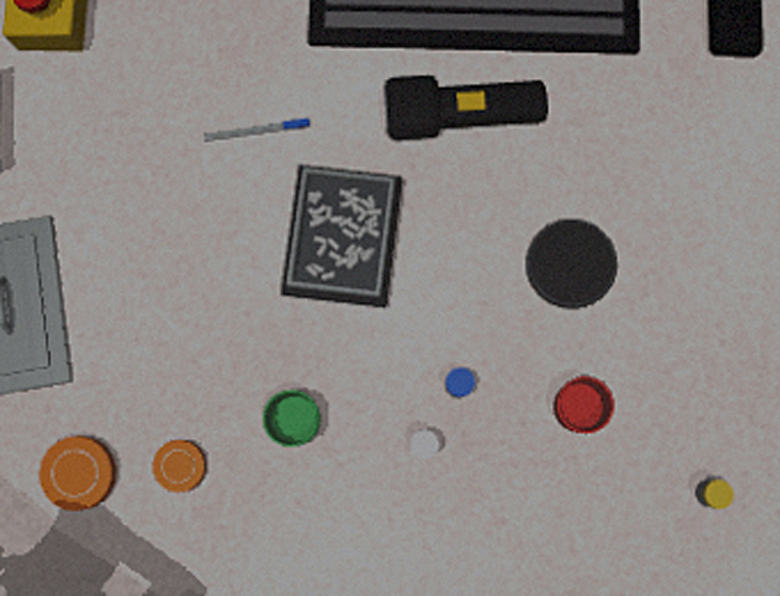

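View pics/scene0.png

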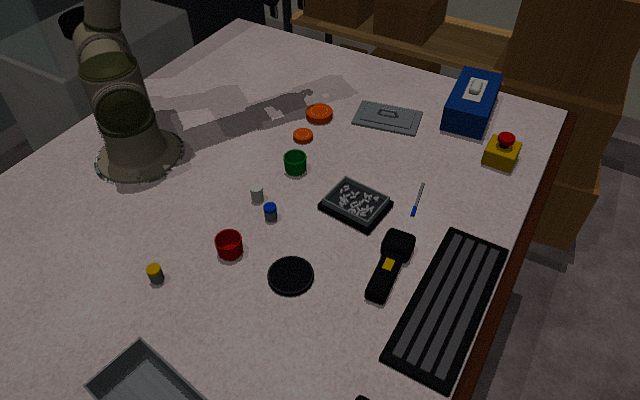

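The top crop settles the look-alikes. In full-image top pixels:
- **Orange discs:** one at (174,275), 75 px wide in the crop, and one at (219,274), 53 px wide. The smaller, (219,274), is the nest.
- **Masters:** blue (341,236), white (326,262), yellow (452,285). The blue-topped one at (341,236) is the one to use.

The green cup is at (267,252), the red cup at (394,246), the turntable at (389,185) and the tray at (289,173). Next I'll measure by colour and confirm in a crop.

```bash
cat >> h.py <<'E'
HS={"nest":((3,150),(16,255)),"blue":((105,100),(130,255)),"yellow":((22,120),(35,255)),"green":((50,100),(85,255)),"red":((0,150),(3,255))}
def blob(p,name,guess,half=26):
    x,y=map(int,guess); im=cv2.cvtColor(p["img"],cv2.COLOR_RGB2HSV)
    h,s,v=[im[...,i] for i in range(3)]
    lo,hi=HS[name][0],HS[name][1]
    if name=="red": m=((h<4)|(h>170))&(s>130)
    else: m=(h>=lo[0])&(h<=hi[0])&(s>=lo[1])
    m=(m&(v>40)).astype(np.uint8); w=np.zeros_like(m); w[max(y-half,0):y+half,max(x-half,0):x+half]=1
    n,l,st,c=cv2.connectedComponentsWithStats(m*w); 
    k=1+np.argmax(st[1:,4]); M=(l==k).astype(np.uint8)
    ct=max(cv2.findContours(M,0,1)[0],key=cv2.contourArea)
    return cv2.convexHull(ct)[:,0].astype(float)
def circ(p,hull,z):
    P=np.array([at(p,q,z)[:2] for q in hull]); (c,r)=cv2.minEnclosingCircle(P.astype(np.float32)); 
    A=np.c_[2*P,np.ones(len(P))]; s=np.linalg.lstsq(A,(P**2).sum(1),rcond=None)[0]
    return np.round(s[:2],1),round(float(np.sqrt(s[2]+s[:2]@s[:2])),1)
E
python3 - <<'E'
from h import *
p=ctrl.capture("top"); q=ctrl.capture("scene")
for n,z,a,b in [("nest",16,(219,274),(302,136)),("blue",40,(341,236),(270,208)),("yellow",40,(452,285),(154,268)),("green",45,(267,252),(295,160)),("red",45,(394,246),(229,244))]:
    print(n,circ(p,blob(p,n,a,22),z),circ(q,blob(q,n,b,22),z))
# turntable, tray: dark
for nm,(x,y),h in [("tt",(389,185),30),("tray",(289,173),38)]:
    g=cv2.GaussianBlur(cv2.cvtColor(p["img"],cv2.COLOR_RGB2GRAY),(3,3),0)[y-h:y+h,x-h:x+h]
    t,m=cv2.threshold(g,0,255,cv2.THRESH_BINARY_INV|cv2.THRESH_OTSU)
    c=cv2.convexHull(max(cv2.findContours(m,0,1)[0],key=cv2.contourArea))[:,0]+[x-h,y-h]
    if nm=="tt": print(nm,t,circ(p,c,12),circ(p,c,6))
    else:
        for z in (0,35):
            P=np.array([at(p,k,z)[:2] for k in c],np.float32); print(nm,z,cv2.minAreaRect(P))
a=p["img"][220:300,150:370]; save(p,"confirm",cv2.resize(a,(792,288),interpolation=cv2.INTER_CUBIC))
s=ctrl.sense(); print(s["ee_rot"],s["eef_pos"],s["time_s"])
E
```

```text
nest (array([352.2, 287.3]), 27.2) (array([355.3, 275.8]), 32.2)
blue (array([447.9,  -8.9]), 14.6) (array([449.4, -15.9]), 17.4)
yellow (array([ 337.5, -280.4]), 14.9) (array([ 339.5, -285.8]), 16.6)
green (array([405.5, 165.8]), 28.7) (array([404.5, 161.1]), 29.3)
red (array([ 426.6, -139.2]), 29.8) (array([ 437.9, -153.7]), 40.4)
tt 95.0 (array([ 583.2, -130. ]), 49.9) (array([ 584.4, -130.9]), 50.2)
tray 0 ((610.9253540039062, 122.32723999023438), (122.01746368408203, 151.63650512695312), 84.63260650634766)
tray 35 ((603.3959350585938, 119.76525115966797), (118.2162094116211, 146.91253662109375), 84.63257598876953)
[-8.64291677e-06  1.78920621e-01  9.83863512e-01  1.02129155e-06] [184.84851045 491.39160821 231.29979881] 1.1
```

View pics/confirm.png

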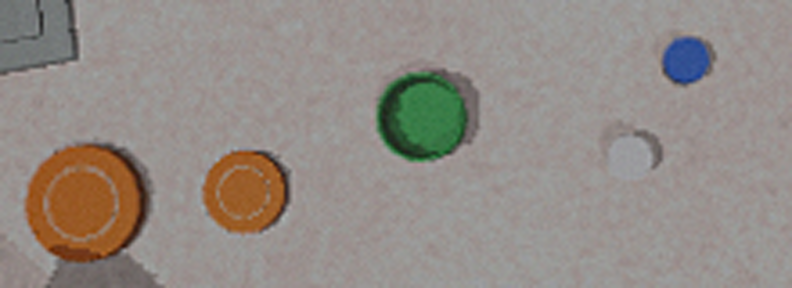

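The crop confirms the smaller orange disc at (219,274) and the blue top at (341,236), clear of the white one. The measured radii match the given sizes, and the tray-to-turntable distance comes out at 250.6 mm. I'll turn the tool so its x lies along world y and its y along world x, then start towards the nest.

Request:
{"op": "send_rows", "data": {
  "targets": [
    [-1, 0, 0, 0.01, 0, 0, 0.1514],
    [-1, 0, 0, 0.01, 0, 0, 0.1514],
    [-1, 0, 0, 0.01, 0, 0, 0.1514],
    [-1, 0, 0, 0.01, 0, 0, 0.1514],
    [-1, 0, 0, 0.01, 0, 0, 0.1514],
    [-1, 0, 0, 0.01, 0, 0, 0.1514],
    [-1, 0, 0, 0.01, 0, 0, 0.1514],
    [-1, 0, 0, 0.01, 0, 0, 0.1511],
    [-1, -0.04, 0.034, 0, 0, 0, 0],
    [-1, -0.04, 0.034, 0, 0, 0, 0]
  ],
  "squeeze": 40
}}

```text
time_s: 2.35
eef_pos: [253.4, 410.5, 151.2]
ee_rot: [0.0, 0.707, 0.708, -0.0]
force: [1.0, 0.3, -0.3]
grip_width: 0.999
grip_force: 0.0
```

Request:
{"op": "send_rows", "data": {
  "targets": [
    [-1, -0.031, 0.0247, 0, 0, 0, 0],
    [-1, -0.031, 0.0247, 0, 0, 0, 0],
    [-1, -0.031, 0.0247, 0, 0, 0, 0],
    [-1, -0.0305, 0.0247, 0, 0, 0, 0],
    [-1, 0, 0, 0.03, 0, 0, 0],
    [-0.6, 0, 0, 0.03, 0, 0, 0],
    [-0.6, 0, 0, 0.03, 0, 0, 0],
    [-0.6, 0, 0, 0.03, 0, 0, 0],
    [-0.6, 0, 0, 0, 0, 0, 0],
    [-0.6, 0, 0, 0, 0, 0, 0]
  ]
}}

```text
time_s: 3.6
eef_pos: [352.3, 288.2, 32.3]
ee_rot: [0.0, 0.707, 0.707, 0.001]
force: [0.0, 0.1, 0.6]
grip_width: 0.8
grip_force: 0.0
```

Run:
```python
from h import *
p=ctrl.capture("scene"); save(p,"s1",cv2.resize(p["img"][70:190,220:400],(720,480),interpolation=cv2.INTER_CUBIC)); s=ctrl.sense(); print(s["eef_pos"],s["grip_width"])
```

```text
[352.36623521 288.2464165   32.48572   ] 0.8005459686401876
```

View pics/s1.png

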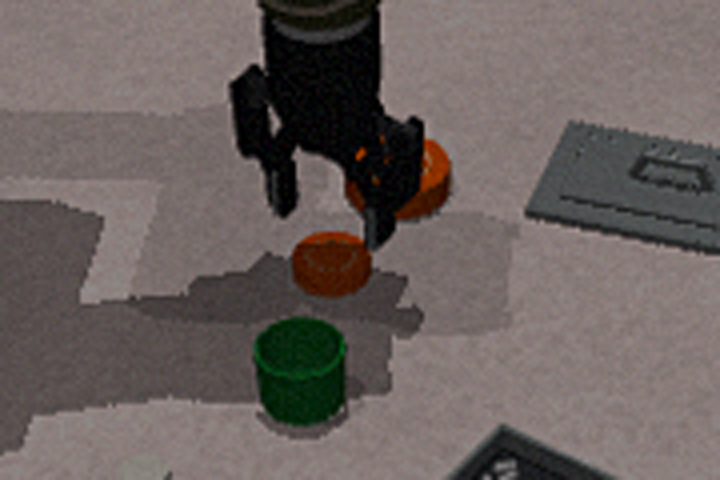

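The crop shows the fingers straddling the small nest: tips at about (283,210) and (375,245), nest centred at (332,263). I'll go down and grip.

Request:
{"op": "send_rows", "data": {
  "targets": [
    [-0.6, -0.001, 0, 0.017, 0, 0, 0],
    [-0.6, 0, 0, 0.017, 0, 0, 0],
    [-0.6, 0, 0, 0, 0, 0, 0],
    [0.2, 0, 0, 0, 0, 0, 0],
    [0.2, 0, 0, 0, 0, 0, 0],
    [0.2, 0, 0, 0, 0, 0, 0],
    [0.2, 0, 0, 0, 0, 0, 0],
    [0.2, 0, 0, 0, 0, 0, 0],
    [0.2, 0, 0, -0.03, 0, 0, 0],
    [0.2, 0, 0, -0.03, 0, 0, 0]
  ]
}}

```text
time_s: 4.9
eef_pos: [351.9, 287.0, 59.0]
ee_rot: [0.0, 0.707, 0.707, 0.0]
force: [-0.2, 0.5, 1.0]
grip_width: 0.638
grip_force: 42.5
```

Request:
{"op": "send_rows", "data": {
  "targets": [
    [0.2, -0.0417, 0.0231, -0.01, 0, 0, 0],
    [0.2, -0.0417, 0.0231, -0.01, 0, 0, 0],
    [0.2, -0.0417, 0.0231, 0, 0, 0, 0],
    [0.2, -0.0417, 0.0231, 0, 0, 0, 0],
    [0.2, -0.0417, 0.0231, 0, 0, 0, 0],
    [0.2, -0.0417, 0.0231, 0, 0, 0, 0],
    [0.2, -0.0417, 0.0231, 0, 0, 0, 0],
    [0.2, -0.0417, 0.0231, 0, 0, 0, 0],
    [0.2, -0.0417, 0.0231, 0, 0, 0, 0],
    [0.2, -0.0417, 0.0231, 0, 0, 0, 0]
  ]
}}

```text
time_s: 6.15
eef_pos: [583.6, -131.6, 78.6]
ee_rot: [0.001, 0.707, 0.707, 0.0]
force: [0.7, 0.3, 0.2]
grip_width: 0.633
grip_force: 42.6
```

Request:
{"op": "send_rows", "data": {
  "targets": [
    [0.2, 0.001, 0, 0.025, 0, 0, 0],
    [0.2, 0, 0, 0.025, 0, 0, 0],
    [0.2, 0, 0, 0.01, 0, 0, 0],
    [0.2, 0, 0, 0.007, 0, 0, 0],
    [0.2, 0, 0, 0, 0, 0, 0],
    [0.2, 0, 0, 0, 0, 0, 0],
    [-0.6, 0, 0, 0, 0, 0, 0],
    [-0.6, 0, 0, 0, 0, 0, 0],
    [-0.6, 0, 0, 0, 0, 0, 0],
    [-0.6, 0, 0, -0.03, 0, 0, 0]
  ]
}}

```text
time_s: 7.4
eef_pos: [581.5, -128.6, 38.8]
ee_rot: [-0.002, 0.707, 0.707, -0.001]
force: [0.2, -0.4, 0.2]
grip_width: 0.794
grip_force: 0.0
```

Request:
{"op": "send_rows", "data": {
  "targets": [
    [-0.3, 0, 0, -0.03, 0, 0, 0],
    [-0.3, 0.03, -0.03, -0.03, 0, 0, 0],
    [-0.3, 0.03, -0.03, 0, 0, 0, 0],
    [-0.3, 0.03, -0.03, 0, 0, 0, 0],
    [-0.3, 0.03, -0.03, 0, 0, 0, 0],
    [-0.3, 0, -0.015, 0, 0, 0, 0],
    [-0.3, 0, 0, 0, 0, 0, 0],
    [-0.3, 0, 0, 0, 0, 0, 0],
    [-0.3, 0, 0, 0, 0, 0, 0],
    [-0.3, 0, 0, 0, 0, 0, 0]
  ]
}}

```text
time_s: 8.65
eef_pos: [448.0, -9.3, 100.2]
ee_rot: [-0.0, 0.707, 0.707, -0.0]
force: [-0.1, 0.7, 0.1]
grip_width: 0.655
grip_force: 0.0
```

Run:
```python
from h import *
p=ctrl.capture("top"); save(p,"t2",cv2.resize(p["img"][130:290,260:480],(792,576),interpolation=cv2.INTER_CUBIC)); s=ctrl.sense(); print(s["eef_pos"],s["grip_width"],proj(p,(583,-130,28)))
print(circ(p,blob(p,"nest",proj(p,(583,-130,28)),24),28))
```

```text
[447.91829309  -9.21522148 100.2117448 ] 0.6532975692218639 [np.float64(389.64044244400213), np.float64(183.36895367124805)]
(array([ 583.3, -127.6]), 28.1)
```

View pics/t2.png

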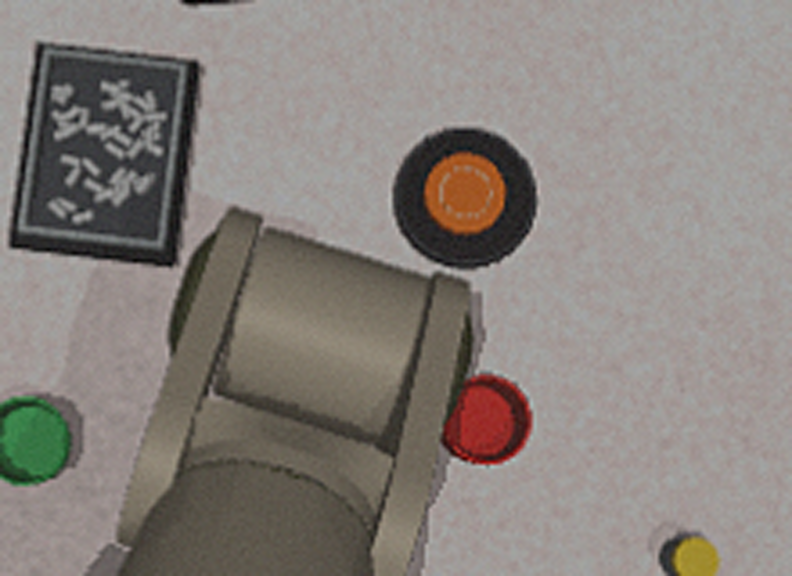

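The nest sits on the turntable, orange centre at crop (465,193) inside black centre (465,197), about 2.4 mm off, which is fine. The gripper is now above the blue master.

Request:
{"op": "send_rows", "data": {
  "targets": [
    [-0.1, 0, 0, 0.03, 0, 0, 0],
    [-0.1, 0, 0, 0.03, 0, 0, 0],
    [-0.1, 0, 0, 0.02, 0, 0, 0],
    [-0.1, 0, 0, 0.016, 0, 0, 0],
    [-0.1, 0, 0, 0, 0, 0, 0],
    [0.6, 0, 0, 0, 0, 0, 0],
    [0.6, 0, 0, 0, 0, 0, 0],
    [0.6, 0, 0, 0, 0, 0, 0],
    [0.6, 0, 0, 0, 0, 0, 0],
    [0.6, 0, 0, 0, 0, 0, 0]
  ]
}}

```text
time_s: 9.95
eef_pos: [448.2, -9.2, 5.0]
ee_rot: [0.001, 0.707, 0.707, 0.0]
force: [-1.6, 0.4, 5.7]
grip_width: 0.342
grip_force: 39.9
```

Request:
{"op": "send_rows", "data": {
  "targets": [
    [0.6, 0, 0, -0.03, 0, 0, 0],
    [0.6, 0, 0, -0.03, 0, 0, 0],
    [0.6, 0, 0, -0.02, 0, 0, 0],
    [0.6, -0.0297, 0.0338, 0, 0, 0, 0],
    [0.6, -0.0297, 0.0338, 0, 0, 0, 0],
    [0.6, -0.0297, 0.0338, 0, 0, 0, 0],
    [0.6, -0.0297, 0.0338, 0, 0, 0, 0],
    [0.6, 0, 0, 0, 0, 0, 0],
    [0.6, 0, 0, 0, 0, 0, 0],
    [0.6, 0, 0, 0, 0, 0, 0]
  ]
}}

```text
time_s: 11.2
eef_pos: [582.4, -127.1, 84.3]
ee_rot: [-0.0, 0.707, 0.707, -0.0]
force: [0.6, 0.2, -0.9]
grip_width: 0.34
grip_force: 40.4
```

Run:
```python
from h import *
p=ctrl.capture("scene"); s=ctrl.sense(); print(s["eef_pos"],s["grip_width"],s["grip_force"])
save(p,"s3",cv2.resize(p["img"][160:320,200:400],(750,600),interpolation=cv2.INTER_CUBIC))
```

```text
[ 582.48820371 -127.22112796   84.44466407] 0.33582340287643914 40.44822335243225
```

View pics/s3.png

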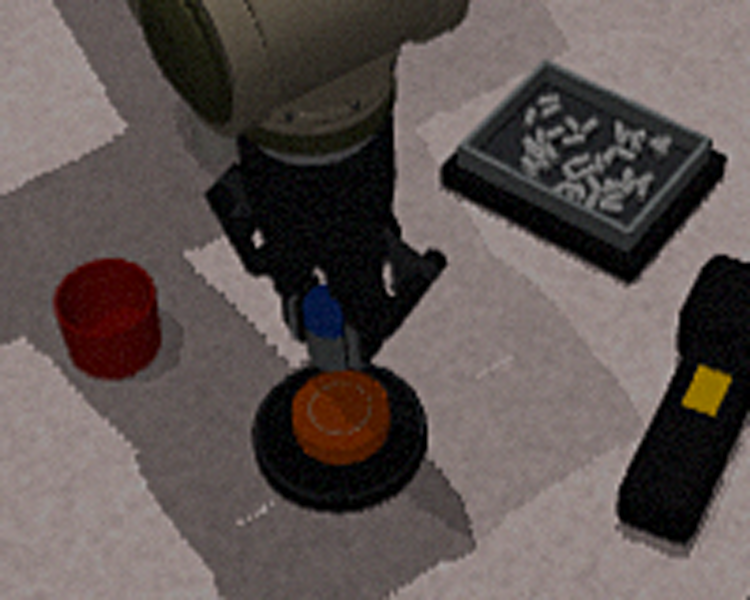

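The scene crop shows the blue master held at about (322,330) above the nest, which is centred at (340,410). I'll lower it and release.

Request:
{"op": "send_rows", "data": {
  "targets": [
    [0.6, 0, 0.001, 0.02, 0, 0, 0],
    [0.6, 0, 0, 0.02, 0, 0, 0],
    [0.6, 0, 0, 0.006, 0, 0, 0],
    [0.6, 0, 0, 0.0045, 0, 0, 0],
    [0.6, 0, 0, 0, 0, 0, 0],
    [0.6, 0, 0, 0, 0, 0, 0],
    [0, 0, 0, 0, 0, 0, 0],
    [0, 0, 0, 0, 0, 0, 0],
    [0, 0, 0, 0, 0, 0, 0],
    [0, 0, 0, 0, 0, 0, 0]
  ]
}}

```text
time_s: 12.5
eef_pos: [584.0, -127.9, 33.9]
ee_rot: [0.0, 0.707, 0.707, 0.0]
force: [-0.3, -0.7, 0.2]
grip_width: 0.5
grip_force: 0.0
```

Request:
{"op": "send_rows", "data": {
  "targets": [
    [0, 0, 0, -0.03, 0, 0, 0],
    [0, 0, 0, -0.03, 0, 0, 0],
    [-1, 0, 0, -0.02, 0, 0, 0],
    [-1, 0.042, -0.0255, 0, 0, 0, 0],
    [-1, 0.042, -0.0255, 0, 0, 0, 0],
    [-1, 0.042, -0.0255, 0, 0, 0, 0],
    [-1, 0.042, -0.0255, 0, 0, 0, 0],
    [-1, 0.042, -0.0255, 0, 0, 0, 0],
    [-1, 0.042, -0.0255, 0, 0, 0, 0],
    [-1, 0.042, -0.0255, 0, 0, 0, 0]
  ]
}}

```text
time_s: 13.75
eef_pos: [404.5, 167.3, 114.0]
ee_rot: [0.0, 0.707, 0.707, 0.0]
force: [0.0, 0.5, -0.3]
grip_width: 1.003
grip_force: 0.0
```

Run:
```python
from h import *
p=ctrl.capture("top"); s=ctrl.sense(); print(s["eef_pos"],s["grip_width"])
save(p,"t4",cv2.resize(p["img"][130:290,260:480],(792,576),interpolation=cv2.INTER_CUBIC))
g=proj(p,(583,-130,68)); print(g,circ(p,blob(p,"blue",g,20),68),circ(p,blob(p,"nest",g,24),28))
```

```text
[401.39568629 170.6471129  113.76507817] 0.9945896520320666
[np.float64(392.22969012253805), np.float64(180.230009821556)] (array([ 583.9, -127.7]), 15.1) (array([ 583.2, -128. ]), 28.3)
```

View pics/t4.png

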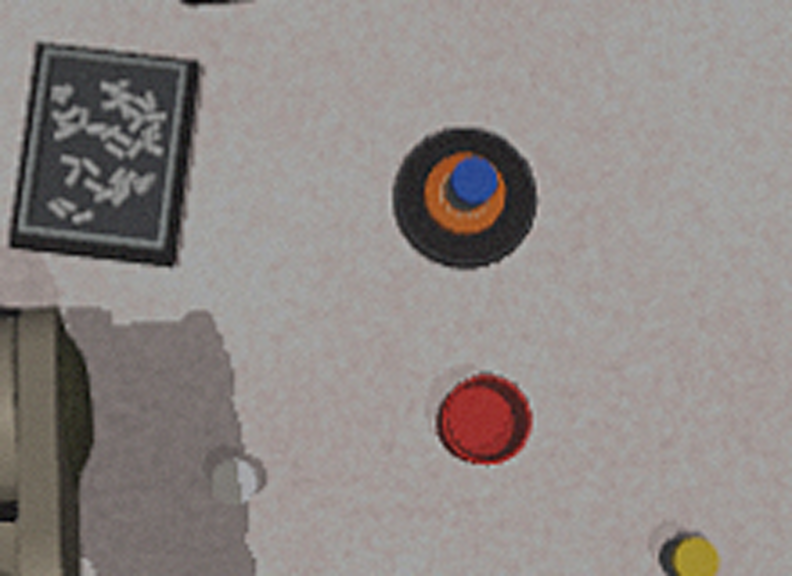

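The master stands upright at the centre of the nest, within about 1 mm: blue top at crop (474,180), shifted only by perspective. The green cup is next.

Request:
{"op": "send_rows", "data": {
  "targets": [
    [-1, 0, 0, 0, 0, 0, 0],
    [-1, 0, 0, 0.03, 0, 0, 0],
    [-1, 0, 0, 0.03, 0, 0, 0],
    [-1, 0, 0, 0.03, 0, 0, 0],
    [-1, 0, 0, 0.022, 0, 0, 0],
    [-1, 0, 0, 0, 0, 0, 0],
    [0.2, 0, 0, 0, 0, 0, 0],
    [0.2, 0, 0, 0, 0, 0, 0],
    [0.2, 0, 0, 0, 0, 0, 0],
    [0.2, 0, 0, 0, 0, 0, 0]
  ],
  "squeeze": 30
}}

```text
time_s: 15.05
eef_pos: [406.3, 165.9, 3.0]
ee_rot: [0.001, 0.707, 0.707, 0.001]
force: [-1.7, -3.1, 6.0]
grip_width: 0.688
grip_force: 30.9
```

Request:
{"op": "send_rows", "data": {
  "targets": [
    [0.2, 0, 0, -0.027, 0, 0, 0],
    [0.2, 0, 0, -0.027, 0, 0, 0],
    [0.2, 0, 0, -0.027, 0, 0, 0],
    [0.2, -0.0285, 0.0312, 0, 0, 0, 0],
    [0.2, -0.0285, 0.0312, 0, 0, 0, 0],
    [0.2, -0.0285, 0.0312, 0, 0, 0, 0],
    [0.2, -0.0285, 0.0312, 0, 0, 0, 0],
    [0.2, -0.0285, 0.0312, 0, 0, 0, 0],
    [0.2, -0.0285, 0.0312, 0, 0, 0, 0],
    [0.2, 0, 0, 0, 0, 0, 0]
  ]
}}

```text
time_s: 16.3
eef_pos: [594.1, -6.9, 83.4]
ee_rot: [0.001, 0.708, 0.706, 0.0]
force: [-0.5, 1.5, 0.3]
grip_width: 0.688
grip_force: 32.6
```

Request:
{"op": "send_rows", "data": {
  "targets": [
    [0.2, 0, 0, 0.03, 0, 0, 0],
    [0.2, 0, 0, 0.03, 0, 0, 0],
    [0.2, 0, 0, 0.014, 0, 0, 0],
    [0.2, 0, 0, 0.006, 0, 0, 0],
    [0.2, 0, 0, 0, 0, 0, 0],
    [0.2, 0, 0, 0, 0, 0, 0],
    [-0.9, 0, 0, 0, 0, 0, 0],
    [-0.9, 0, 0, 0, 0, 0, 0],
    [-0.9, 0, 0, 0, 0, 0, 0],
    [-0.9, 0, 0, -0.02, 0, 0, 0]
  ]
}}

```text
time_s: 17.55
eef_pos: [591.7, -4.7, 21.9]
ee_rot: [-0.001, 0.707, 0.707, -0.001]
force: [-0.7, -0.1, 0.9]
grip_width: 0.95
grip_force: 0.0
```

Request:
{"op": "send_rows", "data": {
  "targets": [
    [-1, 0, 0, -0.03, 0, 0, 0],
    [-1, 0, 0, -0.035, 0, 0, 0],
    [-1, 0, 0, -0.03, 0, 0, 0],
    [-1, -0.0224, -0.0276, 0, 0, 0, 0],
    [-1, -0.0224, -0.0276, 0, 0, 0, 0],
    [-1, -0.0224, -0.0276, 0, 0, 0, 0],
    [-1, -0.0224, -0.0276, 0, 0, 0, 0],
    [-1, -0.0224, -0.0276, 0, 0, 0, 0],
    [-1, -0.0224, -0.0276, 0, 0, 0, 0],
    [-1, 0, 0, 0, 0, 0, 0]
  ]
}}

```text
time_s: 18.8
eef_pos: [426.1, -140.2, 118.0]
ee_rot: [0.0, 0.708, 0.706, -0.0]
force: [0.0, -0.7, 0.1]
grip_width: 1.0
grip_force: 0.0
```

Run:
```python
from h import *
p=ctrl.capture("top"); s=ctrl.sense(); print(s["eef_pos"],s["grip_width"])
g=proj(p,(593,-5,45)); print(g,circ(p,blob(p,"green",g,22),45))
```

```text
[ 426.92108596 -139.70390697  118.07011743] 1.0004259276232625
[np.float64(339.6397480651961), np.float64(176.72975772581532)] (array([591.2,  -4. ]), 29.4)
```

Request:
{"op": "send_rows", "data": {
  "targets": [
    [-1, 0, 0, 0.03, 0, 0, 0],
    [-1, 0, 0, 0.03, 0, 0, 0],
    [-1, 0, 0, 0.03, 0, 0, 0],
    [-1, 0, 0, 0.026, 0, 0, 0],
    [-1, 0, 0, 0, 0, 0, 0],
    [0.2, 0, 0, 0, 0, 0, 0],
    [0.2, 0, 0, 0, 0, 0, 0],
    [0.2, 0, 0, 0, 0, 0, 0],
    [0.2, 0, 0, 0, 0, 0, 0],
    [0.2, 0, 0, -0.03, 0, 0, 0]
  ]
}}

```text
time_s: 20.1
eef_pos: [426.6, -138.9, 32.0]
ee_rot: [-0.001, 0.707, 0.707, -0.0]
force: [1.1, -0.6, -0.3]
grip_width: 0.687
grip_force: 32.6
```

Request:
{"op": "send_rows", "data": {
  "targets": [
    [0.2, 0, 0, -0.025, 0, 0, 0],
    [0.2, 0, 0, -0.025, 0, 0, 0],
    [0.2, -0.0231, 0.0293, 0, 0, 0, 0],
    [0.2, -0.0231, 0.0293, 0, 0, 0, 0],
    [0.2, -0.0231, 0.0293, 0, 0, 0, 0],
    [0.2, -0.0231, 0.0293, 0, 0, 0, 0],
    [0.2, -0.0231, 0.0293, 0, 0, 0, 0],
    [0.2, 0, 0, 0.03, 0, 0, 0],
    [0.2, 0, 0, 0.03, 0, 0, 0],
    [0.2, 0, 0, 0, 0, 0, 0]
  ]
}}

```text
time_s: 21.35
eef_pos: [572.7, -254.1, 20.7]
ee_rot: [-0.002, 0.707, 0.707, -0.0]
force: [0.4, 0.4, 0.5]
grip_width: 0.694
grip_force: 32.7
```

Request:
{"op": "send_rows", "data": {
  "targets": [
    [0.2, 0, 0, 0.014, 0, 0, 0],
    [0.2, 0, 0, 0.0055, 0, 0, 0],
    [0.2, 0, 0, 0, 0, 0, 0],
    [0.2, 0, 0, 0, 0, 0, 0],
    [-0.9, 0, 0, 0, 0, 0, 0],
    [-0.9, 0, 0, 0, 0, 0, 0],
    [-0.9, 0, 0, 0, 0, 0, 0],
    [-0.9, 0, 0, -0.03, 0, 0, 0],
    [-0.9, 0, 0, -0.04, 0, 0, 0],
    [-0.9, 0, 0, -0.04, 0, 0, 0]
  ]
}}

```text
time_s: 22.6
eef_pos: [573.4, -254.7, 113.4]
ee_rot: [-0.0, 0.707, 0.707, -0.0]
force: [1.0, -0.6, 0.7]
grip_width: 0.952
grip_force: 0.0
```

Request:
{"op": "send_rows", "data": {
  "targets": [
    [-0.9, 0, -0.035, -0.01, 0, 0, 0],
    [-0.9, 0, -0.035, 0, 0, 0, 0],
    [-0.9, 0, -0.035, 0, 0, 0, 0],
    [-0.9, 0, -0.035, 0, 0, 0, 0],
    [-0.9, 0, -0.03, 0, 0, 0, 0],
    [-0.9, 0, 0, 0, 0, 0, 0],
    [-0.9, 0, 0, 0, 0, 0, 0],
    [-0.9, 0, 0, 0, 0, 0, 0],
    [-0.9, 0, 0, 0, 0, 0, 0],
    [-0.9, 0, 0, 0, 0, 0, 0]
  ]
}}

```text
time_s: 23.85
eef_pos: [403.7, -254.7, 122.2]
ee_rot: [-0.0, 0.707, 0.707, 0.0]
force: [-0.4, -0.8, -0.1]
grip_width: 0.955
grip_force: 0.0
```

Run:
```python
from h import *
p=ctrl.capture("top"); s=ctrl.sense(); print(s["eef_pos"],s["time_s"])
for n,X,w in [("green",(591,-4,45),22),("red",(573,-254,45),22),("blue",(583,-128,68),20),("nest",(583,-128,28),22)]:
    print(n,circ(p,blob(p,n,proj(p,X),w),X[2]))
save(p,"t5",cv2.resize(p["img"][100:320,210:500],(790,600),interpolation=cv2.INTER_CUBIC))
```

```text
[ 403.67672859 -254.74188374  122.23986493] 23.9
green (array([591.1,  -4.2]), 29.4)
red (array([ 571.9, -252. ]), 31.3)
blue (array([ 583.9, -127.7]), 15.1)
nest (array([ 583.3, -127.8]), 28.4)
```

View pics/t5.png

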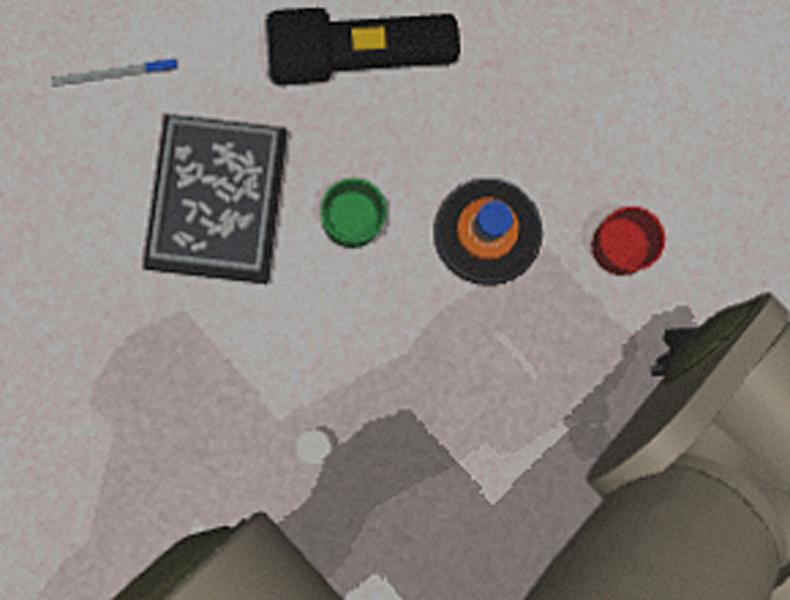

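Both cups stand upright in line: green at crop (354,213), red at (628,240), with the turntable at (489,231) carrying the nest and master. All distances are mid-range, so I'll hand in.

```bash
python3 -c "
from rig import ctrl; print(ctrl.finish_job())"
```

```text
the job is handed in; nothing more can be done
None
```

I handed the job in at about 24 s with the station set up: nest on the turntable, blue master on the nest, and both cups upright in line; in the last picture everything measured within tolerance, but the hand-in returned no verdict.

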